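# Leak-check the sloping port joint and snap its seam guard on

## Robot

A 6-joint arm with a two-finger parallel gripper is mounted at the origin on the work surface. World frame = base frame: x ahead of the robot, y to its left, z up, the work surface at z = 0. Lengths are in mm, angles in rad, forces in N, time in s.
With the tool pointing down it reaches from about 400 to 925 mm from the base axis. Payload 12.5 kg.
Tool frame: the origin (TCP) lies midway between the tips of the shut fingers; the grasp point (between the pads) lies 19 mm behind it; z points along the fingers, y is the line along which they close (so a half turn about z gives the same grasp; the last joint's range is limited). The gripper opens to 95 mm and grips with 3 to 60 N. Pads are 20 mm wide; open, the fingers measure 119 mm over their backs; the gripper's body (75 mm by 180 mm) begins 59 mm behind the grasp point.
Start: joints at [-1.26, 0.491, 1.559, -0, 1.092, -0.106], TCP at [253.047, -571.502, 214.661] pointing down, gripper open.
Joint ranges: [-3.1, 3.1], [-0.84, 2.19], [0.05, 2.79], [-1.13, 4.28], [0.06, 2.93], [-2.69, 2.69]. Speed limits (rad/s): [2.22, 2.22, 2.79, 3.14, 3.14, 3.14].

## Interface

Orientations are given as [roll, pitch, yaw] about the fixed x, y, z axes, in that order (R = Rz(yaw) Ry(pitch) Rx(roll)).
In Python, from cell import state, read_camera, camera_info, env gives the robot as it stands.
- The arm moves only by the tool move_arm, never from a script. Its argument "commands" is a list of rows, each a list of 3 entries, a list of its own where there are three numbers: the shift along the world's x, y, z in cm, then the turn, a rotation vector about the world's x, y, z in degrees, then the opening, from 0 (shut) to 1 (fully open). A call has 1 to 10 rows; each row shifts and turns the commanded pose from where the row before left it; what a row does not reach is not made up. A row lasts 1/10 s, in which the tool goes at most 50 mm and 8.59 degrees, less where a joint would pass 70% of its speed; a pose out of reach is approached as far as the arm can. A call with a gripper value outside its range is refused whole. The fingers move at their own pace and stop on an object; the grip force is fixed at half the most. Time passes only in rows, so rows that do not move let the fingers close. It gives the time, the measured TCP pose, the force, the opening and the grip force at its end, in the units of the state.
- state(): the state, without advancing time (a new reading comes with each control period).
- read_camera(name): name is "side" or "top" or "wrist"; returns the picture (400x640x3 uint8, blue, green, red); there is no depth.
- camera_info(name): a dict with "K" (3x3 intrinsics, pixels), "cam_to_world" (4x4, takes a point from camera to world coordinates). Camera axes: x right, y down, z forward; pixel columns grow to the right and rows downward; lengths in mm; the calibration is good to about 2 mm. A picture is of the moment at which its call begins: read the wrist's pose just before it. camera_info takes no time and is no camera call; for the wrist camera it gives the pose at the moment of the call.
- env.job_done(): hands the job in; it is judged then, once.
The state is a dict: "t": time; "joints": joint angles; "qvel": joint speeds; "tau": joint torques, N m; "eef_pos": TCP position; "tcp_rot": TCP orientation; "ft_force": force on the tool from outside, world axes, zero at the start; "moment": the same for the moment, N m; "opening": opening from 0.0 (shut) to 1.0 (fully open); "grip_force": force on a finger pad.
Only numpy, scipy, OpenCV 4.12 (cv2) and the standard library are available. Lean on these libraries where they do the work, as an engineer would, in place of code of your own. Each camera call takes 0.05 s, during which the arm holds its last target. There are 200 camera calls.

## Task

Leak-check the port's flange joint: take the probe from its stand and, keeping it square to the sloping face with its tip down at the bottom of the gap, run it along the whole gap from the end beside the pipe stub to the other end, steadily at 2 to 3 cm per second (never fast while the tip is in the gap). Put the probe back fully home in its stand, then press the seam guard squarely onto the face over the gap until both snap hooks click over its ends, and let go. Leave the wrench, jar and flange ring where they lie.

Things in the scene. Friction and masses are not known exactly. Their poses are not given: they have to be found in the camera images.
- port: Olive-green port housing, fixed to the bench: base 190 x 250 mm, about 125 mm high at the back; origin under its centre. Two steel flange plates lie on its sloping face, tilted 0.56 rad (32 deg), falling to its own -x side (roughly to the robot's right). A brass pipe stub (flange 42 mm wide, top 79 mm over the bench) stands on its +y side (nearer the robot), 118 mm from the middle.
- seam_mid (a point): Middle of the seam, on the floor of the gap between the two flange plates. Axes: z square out of the face, y along the gap (+y end beside the pipe stub), x up the slope. The gap is a slot 10 mm wide, 12 mm deep, 110 mm long (y -55 to +55); its floor is a dark gasket at z = 0, the face is at z = 12 mm.
- seam_start (a point): Point on the floor of the gap, 10 mm in from the slot end beside the pipe stub (y = +45 mm from seam_mid): start the check here. Axes as seam_mid.
- seam_end (a point): Point on the bottom of the gap, 10 mm in from the other slot end: finish here. Axes as seam_mid.
- probe_tip (a point): Tip of the leak-detector probe (70 g pen, 144 mm long): steel needle 5 mm across with a round end for 27 mm, widening to 8.4 mm at 42 mm and so up to 65 mm from the tip, then a black square handle 18 x 18 mm up to 140 mm. z runs from the tip up along the probe, x and y square to the handle's faces.
- probe_grip (a point): On the probe's axis, 105 mm from its tip, where to grip the square handle (18 x 18 mm, 35 mm of handle above this point, 40 mm below). Axes as probe_tip. The probe starts upright in its stand.
- probe: The whole probe; its origin is the tip, axes as probe_tip.
- stand_mouth (a point): Centre of the mouth of the square hole (15 x 15 mm, right through) in the top of the grey probe stand, a fixed block 50 x 50 mm, 70 mm high. z up, x and y square to the block. With the probe home its shoulder rests on this rim and its tip is 65 mm below this point (5 mm over the bench).
- guard_grip (a point): Point in the guard's rib to grip, 28 mm above its underside. The seam guard is a loose aluminium strip 44 mm wide (x), 150 mm long (y), 8 mm thick, with a rib on top 14 mm thick (x), 60 mm long (y), reaching 42 mm above the underside. It starts flat on the bench, 0.18 kg, the same either way round. z up.
- guard_under (a point): Centre of the guard's flat underside, axes as guard_grip.
- guard: The whole guard; its origin is the centre of its underside.
- guard_seat (a point): Where the centre of the guard's underside must come: on the sloping face over the middle of the gap, 12 mm out from seam_mid. Axes as seam_mid; the guard's long side lies along y and it is pressed in along -z. A low lip (5 mm high) stands 26 mm down the slope, 4 mm beyond the guard's edge; the guard may slide down to it.
- hook_a (a joint): Sprung snap hook at the +y end: 0 rad upright, grows as it bends outward, about 0.1 as the guard's end passes its barb, then springs back near 0. Black, 24 mm wide, standing 20 mm out of the face, 76 mm from guard_seat; barb 4 mm inward, ramp on top, catching 9 mm above the face. Pressing the guard past both hooks takes about 10 to 20 N.
- hook_b (a joint): The same hook at the -y end.
- wrench_grip (a point): Bystander: handle of a loose steel wrench lying on the bench; leave it alone.
- jar: Bystander: white jar, 56 mm across, 60 mm high; origin under its centre. Leave it alone.
- flange: Bystander: loose steel flange ring, 84 mm across, 14 mm high; origin under its centre. Leave it alone.
Things that resemble listed ones, but are neither listed nor needed, are in the scene too. Of the things shaped like the guard, the aluminium one is meant. Several things look just like the probe: the one meant starts farthest to the robot's left.

How it is judged (in metres and radians):
On the way, in this order (a step that is already met when the one before it is completed fails the run):
1. held probe, within 17 deg of square to the face, has its tip within 7 mm of the gap's floor and 6 mm of its centre line, 10 mm (within 6) from the slot end beside the pipe stub (y of probe_tip in the frame of seam_mid between 0.039 and 0.051 m and x of probe_tip in the frame of seam_mid between -0.006 and 0.006 m and z of probe_tip in the frame of seam_mid between -0.004 and 0.007 m and angle between the z axis of probe_tip and the z axis of seam_mid, either way round below 0.3 rad and contact force between the fingers and probe above 0.5 N), for 0.1 s.
2. held probe, within 17 deg of square to the face, has its tip within 7 mm of the gap's floor and 6 mm of its centre line, 25 mm (within 6) from the slot end beside the pipe stub (y of probe_tip in the frame of seam_mid between 0.024 and 0.036 m and x of probe_tip in the frame of seam_mid between -0.006 and 0.006 m and z of probe_tip in the frame of seam_mid between -0.004 and 0.007 m and angle between the z axis of probe_tip and the z axis of seam_mid, either way round below 0.3 rad and contact force between the fingers and probe above 0.5 N), for 0.1 s.
3. held probe, within 17 deg of square to the face, has its tip within 7 mm of the gap's floor and 6 mm of its centre line, 40 mm (within 6) from the slot end beside the pipe stub (y of probe_tip in the frame of seam_mid between 0.009 and 0.021 m and x of probe_tip in the frame of seam_mid between -0.006 and 0.006 m and z of probe_tip in the frame of seam_mid between -0.004 and 0.007 m and angle between the z axis of probe_tip and the z axis of seam_mid, either way round below 0.3 rad and contact force between the fingers and probe above 0.5 N), for 0.1 s.
4. held probe, within 17 deg of square to the face, has its tip within 7 mm of the gap's floor and 6 mm of its centre line, 55 mm (within 6) from the slot end beside the pipe stub (y of probe_tip in the frame of seam_mid between -0.006 and 0.006 m and x of probe_tip in the frame of seam_mid between -0.006 and 0.006 m and z of probe_tip in the frame of seam_mid between -0.004 and 0.007 m and angle between the z axis of probe_tip and the z axis of seam_mid, either way round below 0.3 rad and contact force between the fingers and probe above 0.5 N), for 0.1 s.
5. held probe, within 17 deg of square to the face, has its tip within 7 mm of the gap's floor and 6 mm of its centre line, 70 mm (within 6) from the slot end beside the pipe stub (y of probe_tip in the frame of seam_mid between -0.021 and -0.009 m and x of probe_tip in the frame of seam_mid between -0.006 and 0.006 m and z of probe_tip in the frame of seam_mid between -0.004 and 0.007 m and angle between the z axis of probe_tip and the z axis of seam_mid, either way round below 0.3 rad and contact force between the fingers and probe above 0.5 N), for 0.1 s.
6. held probe, within 17 deg of square to the face, has its tip within 7 mm of the gap's floor and 6 mm of its centre line, 85 mm (within 6) from the slot end beside the pipe stub (y of probe_tip in the frame of seam_mid between -0.036 and -0.024 m and x of probe_tip in the frame of seam_mid between -0.006 and 0.006 m and z of probe_tip in the frame of seam_mid between -0.004 and 0.007 m and angle between the z axis of probe_tip and the z axis of seam_mid, either way round below 0.3 rad and contact force between the fingers and probe above 0.5 N), for 0.1 s.
7. held probe, within 17 deg of square to the face, has its tip within 7 mm of the gap's floor and 6 mm of its centre line, 100 mm (within 6) from the slot end beside the pipe stub (y of probe_tip in the frame of seam_mid between -0.051 and -0.039 m and x of probe_tip in the frame of seam_mid between -0.006 and 0.006 m and z of probe_tip in the frame of seam_mid between -0.004 and 0.007 m and angle between the z axis of probe_tip and the z axis of seam_mid, either way round below 0.3 rad and contact force between the fingers and probe above 0.5 N), for 0.1 s.
8. the probe is released, upright and fully home in its stand (distance between probe_tip and stand_mouth between 0.06 and 0.07 m and horizontal distance between probe_tip and stand_mouth below 0.009 m and angle between probe_tip's own z axis and vertical below 0.1 rad and contact force between the fingers and probe below 0.1 N and linear speed of probe below 0.02 m/s), for 0.2 s.
9. the guard lies flat on the face under both hooks, both hooks have sprung back, and it is released (z of guard_under in the frame of guard_seat between -0.003 and 0.0025 m and x of guard_under in the frame of guard_seat between -0.008 and 0.008 m and y of guard_under in the frame of guard_seat between -0.004 and 0.004 m and angle between the z axis of guard_under and the z axis of guard_seat, either way round below 0.06 rad and angle between the y axis of guard_under and the y axis of guard_seat, either way round below 0.12 rad and value of joint each of hook_a, hook_b below 0.05 rad and contact force between the fingers and guard below 0.1 N and linear speed of guard below 0.02 m/s), for 0.2 s.
At the end, for the whole second after the job is handed in: Probe released, at rest, upright (6 deg) and home in its stand (tip 60 to 70 mm below the mouth). Guard released, at rest, flat on the face (2.5 mm, 3.5 deg), within 8 mm of its seat along the slope and 4 mm across, turned under 7 deg; both hooks sprung back (below 0.05 rad) (all of step 8 and all of step 9); the robot touches nothing.
It fails at once if the wrench is pushed more than 30 mm (distance of wrench_grip from where it was at the start of the episode above 0.03 m).
It fails at once if the jar is pushed more than 30 mm (distance of jar from where it was at the start of the episode above 0.03 m).
It fails at once if the flange ring is pushed more than 30 mm (distance of flange from where it was at the start of the episode above 0.03 m).
It fails at once if the probe moves faster than 6 cm/s while its tip is more than 6 mm deep in the gap (z of probe_tip in the frame of seam_mid between -0.006 and 0.006 m and x of probe_tip in the frame of seam_mid between -0.007 and 0.007 m and y of probe_tip in the frame of seam_mid between -0.056 and 0.056 m and linear speed of probe above 0.06 m/s).
It also fails if it takes over 72 s, if anything falls off the work surface, if the arm or the gripper's body presses on something with over 40 N, if the wrist force passes 120 N, or if a joint passes its speed limit or range.

## Working session

There is one attempt and no reset: what is moved stays moved. The work goes in short steps, Python scripts to look and compute and a tool call to move; the robot and the scene stay as the last step left them, time stands still between calls to the robot, and variables do not carry over. Pictures are saved under pics/ and viewed, at most 10 in all, crops included, and the job is handed in when it is done.

Besides the shell and the picture viewer there is one more tool, called after "Call:" as name([rows], argument=value, ...), one row to a line, values as JSON. move_arm: Moves the arm, as the interface text tells. Its arguments: {"type":"object","properties":{"commands":{"type":"array"}},"required":["commands"]}

```bash
mkdir -p pics; ls
python3 - <<'E'
from cell import *
import cv2
for n in ("top","side"):
    im=read_camera(n); cv2.imwrite(f"pics/{n}0.png",im)
    i=camera_info(n); print(n,i["K"],i["cam_to_world"])
print(state())
E
```

```text
pics
top [[414.46333455   0.         324.82856814]
 [  0.         414.46333455 195.59254674]
 [  0.           0.           1.        ]] [[ 1.46436408e-02 -9.93658928e-01  1.11478690e-01  4.06357474e+02]
 [-9.99881285e-01 -1.50866943e-02 -3.13177421e-03  2.97609323e+01]
 [ 4.79376032e-03 -1.11419595e-01 -9.93761890e-01  1.21401181e+03]
 [ 0.00000000e+00  0.00000000e+00  0.00000000e+00  1.00000000e+00]]
side [[510.94309445   0.         323.63766969]
 [  0.         510.94309445 197.70705266]
 [  0.           0.           1.        ]] [[-8.60603705e-01 -2.63725460e-01  4.35672061e-01 -5.74318503e+00]
 [-5.09207416e-01  4.59560184e-01 -7.27675920e-01  9.03777759e+02]
 [-8.31086574e-03 -8.48088037e-01 -5.29790157e-01  7.32071503e+02]
 [ 0.00000000e+00  0.00000000e+00  0.00000000e+00  1.00000000e+00]]
{'t': 0.1, 'joints': array([-1.25961556e+00,  4.91497536e-01,  1.55939113e+00,  1.13569683e-05,
        1.09169529e+00, -1.05594244e-01]), 'qvel': array([-0.00071068, -0.00137263, -0.00253757,  0.00023092,  0.00050978,
       -0.00031647]), 'tau': array([ 2.55830113e-03, -6.13626337e+01, -2.58605146e+01,  6.94085285e-02,
        4.70322242e-02, -3.37046947e-05]), 'eef_pos': array([ 252.96904484, -571.28234   ,  214.12036542]), 'tcp_rot': array([-3.14060794e+00, -1.14497485e-04,  4.16769710e-01]), 'ft_force': array([-0.27808094, -0.01872665, -0.22237431]), 'moment': array([-0.00670371,  0.00925621, -0.01732422]), 'grip_force': 0.0, 'opening': 0.9991289501494376}
```

View pics/top0.png

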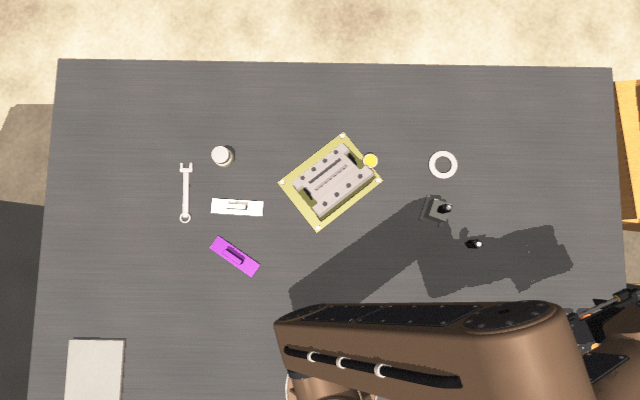

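View pics/side0.png

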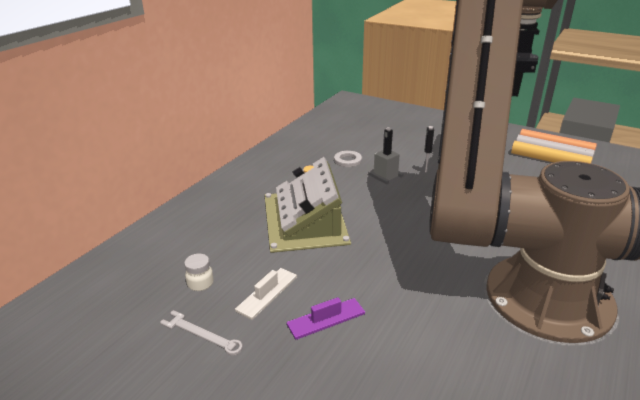

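The top view shows the port at (330,182) with the brass stub at (370,160), the stand with the left-most probe at (437,208), the aluminium guard at (237,207) and a purple decoy. The side view confirms that the high side faces the robot. I'll zoom in on both.

Run:
```python
import cv2
a=cv2.imread("pics/top0.png")[125:260,270:465]; b=cv2.imread("pics/side0.png")[115:255,250:450]
cv2.imwrite("pics/tz.png",cv2.resize(a,None,fx=4,fy=4,interpolation=cv2.INTER_CUBIC))
cv2.imwrite("pics/sz.png",cv2.resize(b,None,fx=4,fy=4,interpolation=cv2.INTER_CUBIC))
```

```text
(no output)
```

View pics/tz.png

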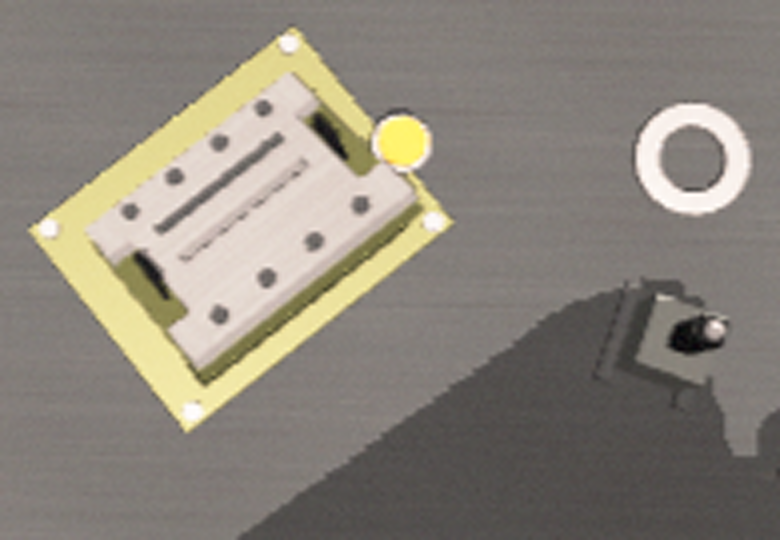

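View pics/sz.png

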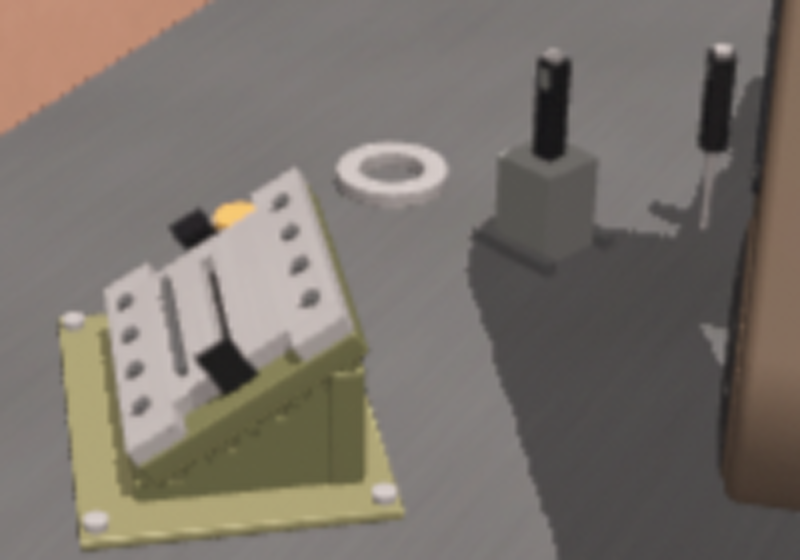

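The zooms show the seam as the thin dark line in the tz crop, from (180,260) to (305,162), midway between the black hooks. The broad line 26 mm downslope of it is the lip. The slope falls away from the robot. Next I'll measure coarse poses.

```bash
cat > h.py <<'E'
import numpy as np, cv2
from cell import *
from scipy.spatial.transform import Rotation as Rn
def ray(info,uv):
    K=info["K"];T=np.array(info["cam_to_world"]); d=T[:3,:3]@np.linalg.solve(K,[uv[0],uv[1],1.]); return T[:3,3],d/np.linalg.norm(d)
def plane(info,uv,z=None,p=None,n=None):
    c,d=ray(info,uv)
    if p is None: p,n=np.array([0,0,z]),np.array([0,0,1.])
    return c+d*(((p-c)@n)/(d@n))
def tri(rs):
    A=sum(np.eye(3)-np.outer(d,d) for c,d in rs); b=sum((np.eye(3)-np.outer(d,d))@c for c,d in rs); x=np.linalg.solve(A,b)
    return x,[round(float(np.linalg.norm(np.cross(x-c,d))),1) for c,d in rs]
def proj(info,P):
    T=np.linalg.inv(info["cam_to_world"]); q=T[:3,:3]@np.asarray(P,float)+T[:3,3]; q=info["K"]@q; return q[:2]/q[2]
E
python3 - <<'E'
from h import *
np.set_printoptions(precision=1,suppress=True)
t,s=camera_info("top"),camera_info("side")
tf=lambda u,v:(270+(u+.5)/4-.5,125+(v+.5)/4-.5); sf=lambda u,v:(250+(u+.5)/4-.5,115+(v+.5)/4-.5)
print("probe cap",tri([ray(t,tf(713,330)),ray(s,sf(553,53))]))
print("stub",tri([ray(t,tf(402,142)),ray(s,sf(235,213))]))
c=[plane(t,tf(*p),z=8) for p in((295,27),(453,222),(190,431),(30,231))]
print("base corners",np.array(c)); c=np.array(c); print(np.linalg.norm(c-np.roll(c,-1,0),axis=1), c.mean(0))
# seam line ends (top)/(side)
print("seamA",tri([ray(t,tf(305,162)),ray(s,sf(208,262))])); print("seamB",tri([ray(t,tf(180,260)),ray(s,sf(228,342))]))
st=[plane(t,tf(*p),z=70) for p in((660,295),(637,358),(705,385))];print("stand",np.array(st))
im=cv2.imread("pics/top0.png"); m=((im.min(2)>200)*255).astype(np.uint8); m[:,:205]=0;m[:190]=0;m[225:]=0;m[:,270:]=0
ct=max(cv2.findContours(m,0,2)[0],key=cv2.contourArea); r=cv2.minAreaRect(ct); print(r)
b=np.array([plane(t,p,z=8) for p in cv2.boxPoints(r)]);print("guard",b,b.mean(0),np.linalg.norm(b-np.roll(b,-1,0),axis=1))
w=camera_info("wrist");st=state();R=Rn.from_euler("xyz",st["tcp_rot"]).as_matrix();T=np.array(w["cam_to_world"])
print(R,"cam in tool",R.T@(T[:3,3]-st["eef_pos"]),R.T@T[:3,:3],w["K"])
E
```

```text
probe cap (array([ 501.2, -290.2,  152.5]), [0.9, 0.9])
stub (array([636.5, -96.8,  82.9]), [2.6, 2.6])
base corners [[ 735.1  -26.5    8. ]
 [ 590.  -144.1    8. ]
 [ 434.    46.7    8. ]
 [ 578.6  166.6    8. ]]
[186.8 246.5 187.8 248.6] [584.4  10.7   8. ]
seamA (array([618.6, -30.9,  84. ]), [0.2, 0.2])
seamB (array([548.6,  54.6,  92.8]), [0.6, 0.6])
stand [[ 531.5 -279.1   70. ]
 [ 487.5 -262.5   70. ]
 [ 469.5 -309.2   70. ]]
((236.73541259765625, 206.73345947265625), (51.836360931396484, 14.84603214263916), 3.5763344764709473)
guard [[487.  358.3   8. ]
 [530.4 357.5   8. ]
 [523.2 206.2   8. ]
 [479.8 207.5   8. ]] [505.1 282.4   8. ] [ 43.4 151.5  43.4 150.9]
[[ 0.9  0.4 -0. ]
 [ 0.4 -0.9  0. ]
 [ 0.  -0.  -1. ]] cam in tool [  78.9   -0.2 -170.8] [[ 0.  -1.  -0.3]
 [ 1.   0.  -0. ]
 [ 0.  -0.3  1. ]] [[329.2   0.  324.8]
 [  0.  329.2 201.5]
 [  0.    0.    1. ]]
```

Call:
move_arm([
  [[2.5,2.8,0.7],[0,0,4.5],1],
  [[2.5,2.8,0.7],[0,0,4.5],1],
  [[2.5,2.8,0.7],[0,0,4.5],1],
  [[2.5,2.8,0.7],[0,0,4.5],1],
  [[2.5,2.8,0.7],[0,0,4.5],1],
  [[2.5,2.8,0.7],[0,0,4.5],1],
  [[2.5,2.8,0.7],[0,0,4.5],1],
  [[2.5,2.8,0.7],[0,0,4.5],1],
  [[2.5,2.8,0],[0,0,4.5],1],
  [[2.3,2.8,0],[0,0,5],1],
])

```text
t: 1.1
eef_pos: [502.0, -290.1, 270.6]
tcp_rot: [3.142, -0.0, 1.214]
ft_force: [-0.3, -0.5, 0.0]
opening: 1.0
grip_force: 0.0
```

Call:
move_arm([
  [[0,0,0],[0,0,0],0.6],
  [[0,0,0],[0,0,0],0.6],
])

```text
t: 1.3
eef_pos: [501.2, -290.9, 270.4]
tcp_rot: [-3.141, 0.0, 1.212]
ft_force: [-0.1, 0.4, 0.6]
opening: 0.884
grip_force: 0.0
```

Run:
```python
from h import *
s=state();print(s["t"],s["eef_pos"],np.degrees(s["tcp_rot"]),s["joints"])
np.save("w1.npy",camera_info("wrist"),allow_pickle=True)
im=read_camera("wrist");cv2.imwrite("pics/w1.png",im)
t=read_camera("top");cv2.imwrite("pics/top1.png",t)
```

```text
1.3 [ 501.2426772  -290.93117693  270.37427368] [-1.79970302e+02  1.28237234e-03  6.94366223e+01] [-6.39774074e-01  3.74460097e-01  1.59868434e+00 -1.79483434e-04
  1.16894004e+00 -2.80805179e-01]
```

View pics/w1.png

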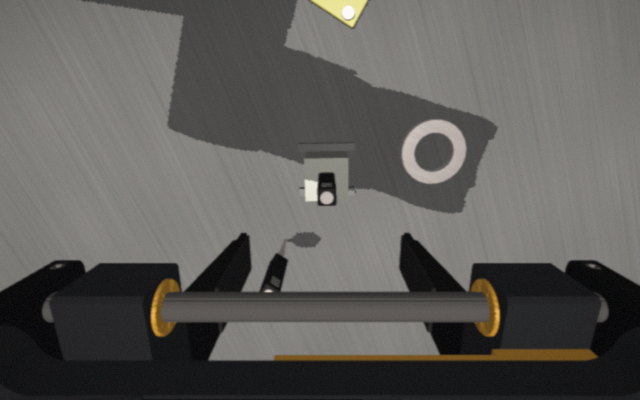

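The wrist view shows the stand top spanning columns 305–349 with its far edge at row 157 and square to the image. The probe cap is at (327,198), aligned with the stand.

Run:
```python
from h import *
np.set_printoptions(precision=1,suppress=True)
w=np.load("w1.npy",allow_pickle=True).item();t=camera_info("top")
im=cv2.imread("pics/w1.png");g=im[150:215,295:360].astype(int)
for r in (160,165,170): print(r,im[r,298:358,1])
for c in (308,345): print(c,im[145:212,c,1])
print(im[180:212,327].min(1))
for uv in((305,157),(349,157)): print(plane(w,uv,z=70))
print("cap",plane(w,(327,198),z=149))
```

```text
160 [ 76  78  79  78  81  96 120 135 138 141 136 136 139 137 136 136 140 139
 138 137 139 137 140 141 137 137 142 138 140 140 139 142 137 140 139 139
 140 139 142 138 138 142 140 139 140 139 140 144 138 133 105  81  77  75
  78  77  77  77  78  78]
165 [132 134 128 130 129 132 136 137 137 137 138 138 139 139 138 140 140 138
 138 138 138 139 139 136 138 138 136 141 139 139 137 137 142 143 136 138
 138 139 140 137 140 140 138 138 140 137 138 139 141 134 108  85  77  77
  77  74  79  78  77  78]
170 [131 133 132 130 132 132 134 136 137 140 138 136 138 137 137 137 135 138
 139 138 138 137 138 137 139 139 137 137 136 137 140 137 138 137 140 140
 137 138 137 138 137 139 139 141 138 140 141 140 136 133 106  80  75  77
  77  76  76  76  79  75]
308 [ 86  89  88  85  84  87  79  66  68  68  65  69  76 106 130 136 137 137
 138 138 138 137 135 137 133 138 137 138 135 138 137 138 138 137 150 191
 225 231 230 230 230 230 229 230 230 231 228 228 230 227 229 228 228 227
 228 218 173 141 134 132 133 133 131 130 132 130 131]
345 [ 87  89  90  88  90  86  76  70  66  68  65  67  88 128 139 144 139 140
 140 140 139 137 139 140 139 140 138 139 137 141 139 139 137 138 136 138
 138 137 137 136 136 135 136 134 137 139 136 136 137 135 136 137 135 134
 135 134 133 132 130 132 131 134 131 132 135 136 135]
[ 11  12  29  56  63  60  48  31  23  31  55 107 161 176 178 178 181 183
 180 180 180 176 177 161  94  68 114 129 130 129 129 129]
[ 488.1 -260.9   70. ]
[ 534.6 -278.4   70. ]
cap [ 501.9 -293.9  149. ]
```

Call:
move_arm([
  [[0.1,-0.2,-2.4],[0,0,0],0.6],
  [[0,0,-4],[0,0,0],0.6],
  [[0,0,-4],[0,0,0],0.6],
  [[0,0,-4],[0,0,0],0.6],
  [[0,0,-2.5],[0,0,0],0.6],
  [[0,0,-1.1],[0,0,0],0.6],
  [[0,0,0],[0,0,0],0.6],
  [[0,0,0],[0,0,0],0.15],
  [[0,0,0],[0,0,0],0.1],
  [[0,0,0],[0,0,0],0.1],
])

```text
t: 2.4
eef_pos: [502.4, -293.9, 91.9]
tcp_rot: [3.14, 0.001, 1.211]
ft_force: [-0.8, -0.1, 1.5]
opening: 0.404
grip_force: 0.0
```

Call:
move_arm([
  [[0,0,0],[0,0,0],0],
  [[0,0,0],[0,0,0],0],
  [[0,0,0],[0,0,0],0],
  [[0,0,0],[0,0,0],0],
])

```text
t: 2.8
eef_pos: [502.1, -293.5, 90.9]
tcp_rot: [3.141, 0.0, 1.211]
ft_force: [-1.1, 0.7, 4.2]
opening: 0.189
grip_force: 30.0
```

```bash
cat >> h.py <<'E'
yp=np.array([.631,-.7756,0]);yp/=np.linalg.norm(yp); xh=np.array([yp[1],-yp[0],0])
sl=.56; n=-xh*np.sin(sl)+np.array([0,0,np.cos(sl)]); xs=np.cross(yp,n)
Rt=np.stack([-yp,np.cross(-n,-yp),-n],1)   # tool x=-yp
def R(): return Rn.from_euler("xyz",state()["tcp_rot"]).as_matrix()
E
python3 - <<'E'
from h import *
np.set_printoptions(precision=3,suppress=True)
print(n,xs,yp)
rv=Rn.from_matrix(Rt@Rn.from_euler("xyz",[np.pi,0,np.radians(69.4)]).as_matrix().T).as_rotvec(degrees=True);print("rv",rv,np.linalg.norm(rv))
T=np.array([583.6,11.8,88])+n*(86+60);print(T,T-np.array([502,-293.5,90.7]))
E
```

```text
[0.412 0.335 0.847] [-0.657 -0.535  0.531] [ 0.631 -0.776  0.   ]
rv [-5.402 33.115 58.104] 67.0954004067605
[643.759  60.743 211.699] [141.759 354.243 120.999]
```

Call:
move_arm([
  [[0,0,1],[0,0,0],0],
  [[0,0,3],[0,0,0],0],
  [[0,0,4],[0,0,0],0],
  [[0,0,4],[0,0,0],0],
  [[0,0,4],[0,0,0],0],
  [[0,0,4],[0,0,0],0],
])

```text
t: 3.4
eef_pos: [501.7, -293.2, 293.0]
tcp_rot: [3.141, 0.0, 1.211]
ft_force: [0.3, 0.2, -1.6]
opening: 0.189
grip_force: 30.0
```

Call:
move_arm([
  [[1.4,3.5,0],[-0.54,3.31,5.81],0],
  [[1.4,3.5,0],[-0.54,3.31,5.81],0],
  [[1.4,3.5,0],[-0.54,3.31,5.81],0],
  [[1.4,3.5,0],[-0.54,3.31,5.81],0],
  [[1.4,3.5,0],[-0.54,3.31,5.81],0],
  [[1.4,3.5,0],[-0.54,3.31,5.81],0],
  [[1.4,3.5,0],[-0.54,3.31,5.81],0],
  [[1.4,3.5,0],[-0.54,3.31,5.81],0],
  [[1.4,3.5,0],[-0.54,3.31,5.81],0],
  [[1.6,3.9,0],[-0.54,3.32,5.81],0],
])

```text
t: 4.4
eef_pos: [644.3, 61.7, 291.4]
tcp_rot: [-2.58, -0.001, 2.257]
ft_force: [1.7, 0.0, -0.1]
opening: 0.188
grip_force: 30.0
```

Call:
move_arm([
  [[0,0,-3],[0,0,0],0],
  [[0,0,-3],[0,0,0],0],
  [[0,0,0],[0,0,0],0],
  [[0,0,0],[0,0,0],0],
])

```text
t: 4.8
eef_pos: [644.1, 60.4, 231.6]
tcp_rot: [-2.582, 0.0, 2.253]
ft_force: [0.2, -0.7, -0.1]
opening: 0.191
grip_force: 30.0
```

Run:
```python
from h import *
np.set_printoptions(precision=3,suppress=True)
s=state();print(s["t"],s["eef_pos"],s["joints"]); print(Rn.from_matrix(Rt@R().T).as_rotvec(degrees=True))
i=camera_info("wrist");np.save("w2.npy",i,allow_pickle=True)
im=read_camera("wrist");cv2.imwrite("pics/w2.png",im)
print(proj(i,s["eef_pos"]-86*n), [proj(i,np.array([583.6,11.8,88])+y*yp) for y in(-55,0,55)])
```

```text
4.8 [644.113  60.369 231.623] [ 0.112  0.732  1.161 -0.295  1.727 -0.545]
[ 0.007 -0.     0.038]
[325.326 206.892] [array([335.823, 130.63 ]), array([335.35 , 184.611]), array([334.918, 233.958])]
```

View pics/w2.png

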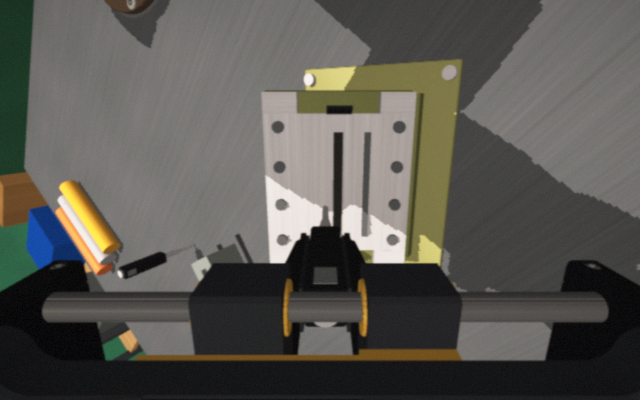

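The wrist view looks square onto the face. The slot is the dark band at column 338 from row 132 down, the lip is at column 367, and the needle tip is at about (326,207), where it was predicted.

Run:
```python
from h import *
np.set_printoptions(precision=2,suppress=True)
i=np.load("w2.npy",allow_pickle=True).item();im=cv2.imread("pics/w2.png");g=im[:,:,1].astype(float)
S=np.array([583.6,11.8,88]); F=S+12*n
def edge(v,th): # subpixel crossings
    return [k+(v[k]-th)/(v[k]-v[k+1]) for k in range(len(v)-1) if (v[k]-th)*(v[k+1]-th)<0]
for r in (140,155,170,185,200):
    e=edge(g[r,325:352],100); e=[325+x for x in e]
    if len(e)==2:
        for x in e+[sum(e)/2]: 
            d=plane(i,(x,r),p=F,n=n)-S; print(r,round(x,2),d@xs,d@yp,end=" | ")
        print()
print([120+x for x in edge(g[120:145,338],100)], g[120:140,338]); 
for r in(150,180): print(g[r,355:380])
print([250+x for x in edge(g[230,250:290],0.5*(g[230,255]+g[230,285]))], g[100,255:270], g[100,410:425])
for v in (131.5,): d=plane(i,(338,v),p=F,n=n)-S; print(d@xs,d@yp)
```

```text
140 333.22 2.8315410576249143 -46.99219547008195 | 140 342.44 -6.064581430483051 -46.988670920071826 | 140 337.83 -1.6165045379762866 -46.99043320127668 | 
155 333.09 2.856036454768612 -32.51593609941628 | 155 342.26 -6.098251454924374 -32.51228598239383 | 155 337.67 -1.6210916463279796 -32.514111047367656 | 
170 333.07 2.775670673504367 -17.666666023035916 | 170 342.11 -6.166854230963508 -17.662915675344845 | 170 337.59 -1.6955759666065102 -17.664790855821714 | 
185 332.7 3.0530217491129705 -2.429979222040295 | 185 341.84 -6.114860341368764 -2.4260238805342764 | 185 337.27 -1.5309026770102234 -2.428001558457279 | 
200 332.67 2.9767489654063954 13.209800925875829 | 200 341.68 -6.1711419325630645 13.213860799684129 | 200 337.18 -1.5971799368607327 13.21183085543649 | 
[np.float64(131.81967213114754)] [166. 166. 164. 166. 161. 164. 164. 164. 165. 164. 163. 150.  89.  45.
  29.  33.  34.  27.  33.  29.]
[164. 163. 163. 159. 159. 161. 162. 158. 140. 102.  76.  74.  75.  74.
  86. 119. 151. 163. 164. 163. 165. 166. 166. 160. 163.]
[161. 157. 158. 159. 159. 158. 158. 138.  99.  76.  73.  73.  71.  88.
 129. 154. 158. 160. 163. 164. 162. 162. 160. 161. 160.]
[np.float64(267.65384615384613)] [122. 120. 123. 121. 120. 123. 141. 156. 166. 166. 166. 166. 166. 169.
 166.] [165. 167. 166. 164. 160. 153. 121. 103.  94.  88.  72.  66.  69.  95.
 113.]
-1.697612457996008 -55.03339186390885
```

Run:
```python
from h import *
np.set_printoptions(precision=2,suppress=True)
i=np.load("w2.npy",allow_pickle=True).item();t,s=camera_info("top"),camera_info("side")
tf=lambda u,v:(270+(u+.5)/4-.5,125+(v+.5)/4-.5); sf=lambda u,v:(250+(u+.5)/4-.5,115+(v+.5)/4-.5)
S=np.array([583.6,11.8,88])-1.8*xs
# plate bolt nearest -y/high and others : wrist vs top vs side; bolts at (278,127),(282,205) wrist
for w,a,b in(((278,127),(220,314),(310,299)),((279.5,167),(267,278),(300,265)),((399.5,127),(130,211),(140,405)),((396.5,167),(175,177),(134,370))):
    P,e=tri([ray(i,w),ray(t,tf(*a)),ray(s,sf(*b))]); d=P-S; print(P,e,"x,y,z",d@xs,d@yp,d@n)
p=state()["eef_pos"];A=S+45*yp+n*(86+20);print("to above",(A-p)/10, "n",n,"-90y",-9*yp)
```

```text
[509.37  26.79 119.26] [0.3, 0.4, 0.3] x,y,z 59.17117034011358 -58.47249812312052 0.9211620072826178
[534.23  -4.19 119.2 ] [0.3, 0.7, 0.5] x,y,z 59.36961470842195 -18.748957008863883 0.7334778421126515
[588.05  91.23  56.13] [0.4, 1.0, 0.7] x,y,z -60.52407659609341 -58.81139238408289 1.4568460013404896
[613.06  60.05  55.4 ] [0.3, 1.1, 1.2] x,y,z -60.67611541390479 -18.839129497582267 0.6972822183737003
to above [ 1.24 -4.69 -5.57] n [0.41 0.34 0.85] -90y [-5.68  6.98 -0.  ]
```

Run:
```python
from h import *
np.set_printoptions(precision=2,suppress=True)
i=np.load("w2.npy",allow_pickle=True).item()
S=np.array([583.6,11.8,88])-1.8*xs-11*n
for r,c in((140,(333.22,342.44)),(170,(333.07,342.11)),(200,(332.67,341.68))):
    d=[plane(i,(x,r),p=S+12*n,n=n)-S for x in c];print([q@xs for q in d],d[0]@yp)
d=plane(i,(338,131.8),p=S+12*n,n=n)-S;print("end",d@yp)
c=np.array(i["cam_to_world"])[:3,3]-S;print("cam",c@xs,c@yp,c@n)
```

```text
[np.float64(4.348375139799169), np.float64(-4.851375011337425)] -45.90921167741007
[np.float64(4.297689231915408), np.float64(-4.954852807994848)] -15.580567094387064
[np.float64(4.506965223301299), np.float64(-4.958745046860488)] 16.352069054268142
end -53.93388952559959
cam 12.783888842685142 -78.65250135315661 344.5781394453222
```

Call:
move_arm([
  [[0.4,-1.7,-2],[0,0,0],0],
  [[0.4,-1.7,-2],[0,0,0],0],
  [[0.3,-1.6,-2],[0,0,0],0],
  [[0,0,0],[0,0,0],0],
  [[0,0,0],[0,0,0],0],
])

```text
t: 5.35
eef_pos: [655.5, 10.4, 172.5]
tcp_rot: [-2.583, 0.001, 2.252]
ft_force: [-0.3, 0.5, -0.3]
opening: 0.188
grip_force: 30.0
```

```bash
cat >> h.py <<'E'
S=np.array([581.2,8.3,77.6])
def rel(L=86): 
    d=state()["eef_pos"]+R()[:,2]*L-S; return np.round([d@xs,d@yp,d@n],1)
E
python3 - <<'E'
from h import *
print(rel(),state()["ft_force"])
i=camera_info("wrist");im=read_camera("wrist");cv2.imwrite("pics/w3.png",cv2.resize(im[60:270,220:460],None,fx=3,fy=2.8))
print(proj(i,S+12*n-55*yp),proj(i,S-55*yp),proj(i,S+12*n),proj(i,state()["eef_pos"]-86*n))
E
```

```text
[ 0.3 45.2 25.7] [-0.31922167  0.49297895 -0.3259226 ]
[325.55000248  77.34745028] [325.48928806  78.57691407] [325.61416118 149.0472555 ] [325.34664057 206.67505741]
```

View pics/w3.png

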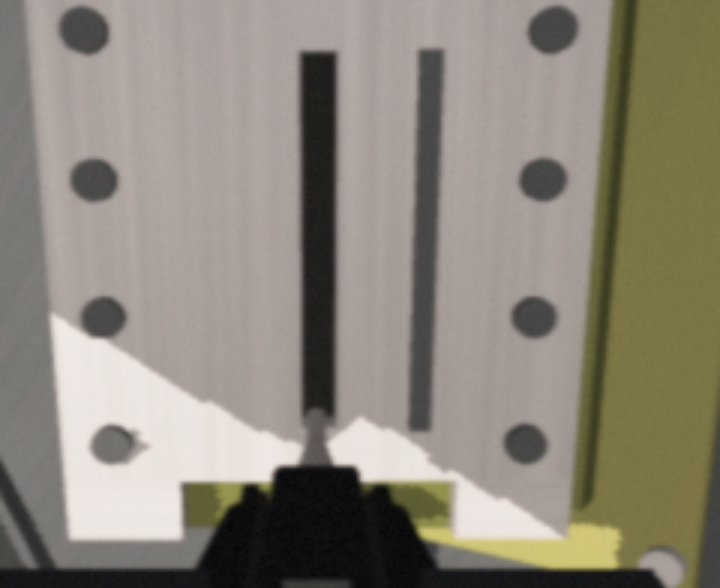

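The slot is centred at column 326, with the needle tip over it at column 325.3. I'll descend in small steps and watch the force.

Call:
move_arm([
  [[-0.16,-0.13,-0.34],[0,0,0],0],
  [[-0.16,-0.13,-0.34],[0,0,0],0],
  [[-0.16,-0.13,-0.34],[0,0,0],0],
  [[-0.16,-0.13,-0.34],[0,0,0],0],
  [[0,0,0],[0,0,0],0],
])

```text
t: 5.9
eef_pos: [648.3, 5.2, 156.6]
tcp_rot: [-2.581, -0.0, 2.253]
ft_force: [0.8, 0.4, -0.4]
opening: 0.186
grip_force: 30.0
```

Call:
move_arm([
  [[-0.08,-0.07,-0.17],[0,0,0],0],
  [[-0.08,-0.07,-0.17],[0,0,0],0],
  [[0,0,0],[0,0,0],0],
])

```text
t: 6.2
eef_pos: [646.9, 3.8, 153.4]
tcp_rot: [-2.582, -0.0, 2.253]
ft_force: [-0.0, -0.0, 0.1]
opening: 0.191
grip_force: 30.0
```

Run:
```python
from h import *
print(rel(),state()["ft_force"]@np.c_[xs,yp,n])
```

```text
[-0.5 44.9  3.8] [ 0.09738027 -0.01126232  0.10195982]
```

Call:
move_arm([
  [[-0.04,-0.03,-0.09],[0,0,0],0],
  [[-0.04,-0.03,-0.08],[0,0,0],0],
  [[0,0,0],[0,0,0],0],
  [[0,0,0],[0,0,0],0],
])

```text
t: 6.6
eef_pos: [646.3, 3.3, 152.0]
tcp_rot: [-2.582, 0.0, 2.253]
ft_force: [0.0, 0.1, -1.1]
opening: 0.187
grip_force: 30.0
```

Run:
```python
from h import *
print(rel(),state()["ft_force"]@np.c_[xs,yp,n])
```

```text
[-0.6 44.9  2.1] [-0.66075941 -0.07177247 -0.92839315]
```

Call:
move_arm([
  [[-0.04,-0.03,-0.08],[0,0,0],0],
  [[0,0,0],[0,0,0],0],
  [[0,0,0],[0,0,0],0],
])

```text
t: 6.9
eef_pos: [645.8, 3.0, 151.2]
tcp_rot: [-2.582, 0.0, 2.253]
ft_force: [0.1, 0.3, -0.5]
opening: 0.191
grip_force: 30.0
```

Run:
```python
from h import *
print(rel(),state()["ft_force"]@np.c_[xs,yp,n])
```

```text
[-0.6 44.9  1.2] [-0.47774211 -0.16854861 -0.23965442]
```

Call:
move_arm([
  [[-0.158,0.194,0],[0,0,0],0],
  [[-0.158,0.194,0],[0,0,0],0],
  [[-0.158,0.194,0],[0,0,0],0],
  [[-0.158,0.194,0],[0,0,0],0],
  [[-0.158,0.194,0],[0,0,0],0],
  [[-0.158,0.194,0],[0,0,0],0],
  [[-0.158,0.194,0],[0,0,0],0],
  [[-0.158,0.194,0],[0,0,0],0],
  [[-0.158,0.194,0],[0,0,0],0],
  [[-0.158,0.194,0],[0,0,0],0],
])

```text
t: 7.9
eef_pos: [629.9, 22.6, 151.2]
tcp_rot: [-2.582, 0.0, 2.253]
ft_force: [0.3, -0.9, -1.0]
opening: 0.189
grip_force: 30.0
```

Run:
```python
from h import *
print(rel(),state()["ft_force"]@np.c_[xs,yp,n])
```

```text
[-0.6 19.7  1.2] [-0.2292136   0.83754723 -1.02740962]
```

Call:
move_arm([
  [[-0.158,0.194,0],[0,0,0],0],
  [[-0.158,0.194,0],[0,0,0],0],
  [[-0.158,0.194,0],[0,0,0],0],
  [[-0.158,0.194,0],[0,0,0],0],
  [[-0.158,0.194,0],[0,0,0],0],
  [[-0.158,0.194,0],[0,0,0],0],
  [[-0.158,0.194,0],[0,0,0],0],
  [[-0.158,0.194,0],[0,0,0],0],
  [[-0.158,0.194,0],[0,0,0],0],
  [[-0.158,0.194,0],[0,0,0],0],
])

```text
t: 8.9
eef_pos: [614.1, 41.9, 151.2]
tcp_rot: [-2.582, 0.0, 2.253]
ft_force: [-0.2, -0.5, 0.1]
opening: 0.188
grip_force: 30.0
```

Call:
move_arm([
  [[-0.158,0.194,0],[0,0,0],0],
  [[-0.158,0.194,0],[0,0,0],0],
  [[-0.158,0.194,0],[0,0,0],0],
  [[-0.158,0.194,0],[0,0,0],0],
  [[-0.158,0.194,0],[0,0,0],0],
  [[-0.158,0.194,0],[0,0,0],0],
  [[-0.158,0.194,0],[0,0,0],0],
  [[-0.158,0.194,0],[0,0,0],0],
  [[-0.158,0.194,0],[0,0,0],0],
  [[-0.158,0.194,0],[0,0,0],0],
])

```text
t: 9.9
eef_pos: [598.3, 61.4, 151.2]
tcp_rot: [-2.582, 0.0, 2.253]
ft_force: [0.8, -0.5, -0.5]
opening: 0.191
grip_force: 30.0
```

Call:
move_arm([
  [[-0.158,0.194,0],[0,0,0],0],
  [[-0.158,0.194,0],[0,0,0],0],
  [[-0.158,0.194,0],[0,0,0],0],
  [[-0.158,0.194,0],[0,0,0],0],
  [[-0.158,0.194,0],[0,0,0],0],
  [[-0.158,0.194,0],[0,0,0],0],
  [[0,0,0],[0,0,0],0],
  [[0,0,0],[0,0,0],0],
])

```text
t: 10.7
eef_pos: [589.0, 72.9, 151.2]
tcp_rot: [-2.582, 0.0, 2.254]
ft_force: [0.4, 0.1, -0.8]
opening: 0.186
grip_force: 30.0
```

Run:
```python
from h import *
print(rel(),state()["ft_force"]@np.c_[xs,yp,n],state()["eef_pos"])
i=camera_info("wrist");im=read_camera("wrist");cv2.imwrite("pics/w4.png",im[60:300,200:480]);print(proj(i,state()["eef_pos"]-86*n))
```

```text
[ -0.6 -45.2   1.2] [-0.73783534  0.19847612 -0.51002453] [588.96226969  72.86673986 151.18804004]
[325.28969897 206.96232235]
```

View pics/w4.png

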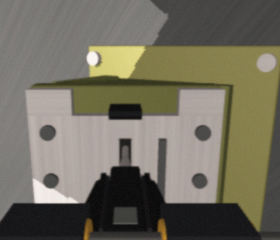

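Call:
move_arm([
  [[0.12,0.1,0.25],[0,0,0],0],
  [[0.12,0.1,0.25],[0,0,0],0],
  [[0.12,0.1,0.25],[0,0,0],0],
  [[0.12,0.1,0.25],[0,0,0],0],
  [[1.5,1.2,3.2],[0,0,0],0],
  [[1.6,1.3,3.4],[0,0,0],0],
  [[1.6,1.3,3.4],[0,0,0],0],
  [[0,0,3],[0,0,0],0],
])

```text
t: 11.55
eef_pos: [641.8, 116.2, 292.5]
tcp_rot: [-2.583, 0.0, 2.254]
ft_force: [-0.2, 0.6, -1.2]
opening: 0.191
grip_force: 30.0
```

Call:
move_arm([
  [[-1.4,-4.1,0],[0.54,-3.31,-5.81],0],
  [[-1.4,-4.1,0],[0.54,-3.31,-5.81],0],
  [[-1.4,-4.1,0],[0.54,-3.31,-5.81],0],
  [[-1.4,-4.1,0],[0.54,-3.31,-5.81],0],
  [[-1.4,-4.1,0],[0.54,-3.31,-5.81],0],
  [[-1.4,-4.1,0],[0.54,-3.31,-5.81],0],
  [[-1.4,-4.1,0],[0.54,-3.31,-5.81],0],
  [[-1.4,-4.1,0],[0.54,-3.31,-5.81],0],
  [[-1.4,-4.1,0],[0.54,-3.31,-5.81],0],
  [[-1.25,-3.9,0],[0.54,-3.32,-5.81],0],
])

```text
t: 12.55
eef_pos: [501.4, -294.9, 291.7]
tcp_rot: [3.139, -0.001, 1.207]
ft_force: [0.7, -0.2, -1.0]
opening: 0.192
grip_force: 30.0
```

Call:
move_arm([
  [[0,0,-3],[0,0,0],0],
  [[0,0,-4],[0,0,0],0],
  [[0,0,-2],[0,0,0],0],
  [[0,0,0],[0,0,0],0],
  [[0,0,0],[0,0,0],0],
  [[0,0,0],[0,0,0],0],
])

```text
t: 13.15
eef_pos: [502.9, -293.4, 202.7]
tcp_rot: [3.139, 0.001, 1.211]
ft_force: [-0.1, 0.6, -1.2]
opening: 0.187
grip_force: 30.0
```

Run:
```python
from h import *
s=state();print(s["t"],s["eef_pos"],np.degrees(s["tcp_rot"]),s["ft_force"])
```

```text
13.15 [ 502.90752937 -293.44132908  202.7150957 ] [1.79866977e+02 3.00416398e-02 6.94015643e+01] [-0.09438569  0.60886378 -1.1916851 ]
```

Call:
move_arm([
  [[-0.06,0,-2],[0,0,0],0],
  [[0,0,-2.5],[0,0,0],0],
  [[0,0,-2.5],[0,0,0],0],
  [[0,0,-2],[0,0,0],0],
  [[0,0,-1.2],[0,0,0],0],
  [[0,0,-0.5],[0,0,0],0],
  [[0,0,-0.3],[0,0,0],0],
  [[0,0,0],[0,0,0],0],
  [[0,0,0],[0,0,0],0],
])

```text
t: 14.05
eef_pos: [502.0, -293.4, 92.0]
tcp_rot: [3.14, 0.0, 1.211]
ft_force: [0.4, -0.1, -1.3]
opening: 0.19
grip_force: 30.0
```

Call:
move_arm([
  [[0,0,-0.06],[0,0,0],0],
  [[0,0,-0.05],[0,0,0],0],
  [[0,0,0],[0,0,0],0],
  [[0,0,0],[0,0,0],0.5],
  [[0,0,0],[0,0,0],0.5],
  [[0,0,0],[0,0,0],0.5],
  [[0,0,0],[0,0,0],0.5],
  [[0,0,0],[0,0,0],0.5],
  [[0,0,0],[0,0,0],0.5],
])

```text
t: 14.95
eef_pos: [501.7, -293.1, 90.0]
tcp_rot: [3.142, -0.0, 1.211]
ft_force: [0.0, 1.0, 0.1]
opening: 0.499
grip_force: 0.0
```

Call:
move_arm([
  [[0,0,2],[0,0,0],0.5],
  [[0,0,4],[0,0,0],0.5],
  [[0,0,4],[0,0,0],0.5],
  [[0,0,4.5],[0,0,0],0.6],
  [[0,0,3.5],[0,0,0],0.6],
  [[0,0,0],[0,0,0],0.6],
])

```text
t: 15.55
eef_pos: [502.8, -294.0, 275.0]
tcp_rot: [3.134, 0.002, 1.211]
ft_force: [0.5, -0.3, -0.3]
opening: 0.598
grip_force: 0.0
```

Run:
```python
from h import *
s=state();print(s["t"],s["eef_pos"])
w=camera_info("wrist");cv2.imwrite("pics/w5.png",read_camera("wrist"));im=cv2.imread("pics/w5.png")
m=((im.min(2)>140)*255).astype(np.uint8);m[:170]=0;m[215:]=0;m[:,:316]=0;m[:,340:]=0
n_,l,st,c=cv2.connectedComponentsWithStats(m);print(st,c)
k=1+st[1:,4].argmax();print("cap",plane(w,c[k],z=149))
a=cv2.imread("pics/w1.png");cv2.imwrite("pics/w5c.png",np.hstack([cv2.resize(x[140:220,280:380],None,fx=3.9,fy=4) for x in(a,im)]))
```

```text
15.55 [ 502.83716802 -293.99023819  274.99432832]
[[     0      0    640    400 255884]
 [   317    188     12     12    116]] [[319.49867127 199.50273171]
 [322.43103448 193.47413793]]
cap [ 501.49554762 -293.13625933  149.        ]
```

View pics/w5c.png

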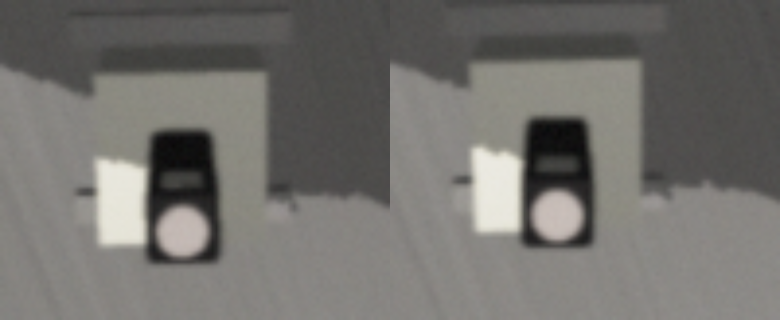

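The paired crops show the probe home again, with the cap looking the same as before pick-up. Next is the guard.

Call:
move_arm([
  [[0,4.2,0],[0,0,1.3],0.6],
  [[0,4.2,0],[0,0,1.3],0.6],
  [[0,4.2,0],[0,0,1.3],0.6],
  [[0,4.2,0],[0,0,1.3],0.6],
  [[0,4.2,0],[0,0,1.3],0.6],
  [[0,4.2,0],[0,0,1.3],0.6],
  [[0,4.2,0],[0,0,1.3],0.6],
  [[0,4.2,0],[0,0,1.3],0.6],
  [[0,4.2,0],[0,0,1.3],0.6],
  [[0,4.2,0],[0,0,1.3],0.6],
])

```text
t: 16.6
eef_pos: [500.9, 128.5, 268.7]
tcp_rot: [-3.14, 0.0, 1.439]
ft_force: [0.2, -0.6, 0.3]
opening: 0.599
grip_force: 0.0
```

Call:
move_arm([
  [[0,4.2,0],[0,0,1.3],0.6],
  [[0.1,4,-1],[0,0,1.3],0.6],
  [[0.1,4,-2],[0,0,1.3],0.6],
  [[0.1,3.3,-2],[0,0,1],0.6],
  [[0,0,0],[0,0,0],0.6],
  [[0,0,0],[0,0,0],0.6],
])

```text
t: 17.2
eef_pos: [504.0, 281.9, 218.5]
tcp_rot: [-3.139, 0.001, 1.525]
ft_force: [0.1, -0.1, 1.1]
opening: 0.596
grip_force: 0.0
```

Run:
```python
from h import *
np.set_printoptions(precision=1,suppress=True)
s=state();print(s["t"],s["eef_pos"],np.degrees(s["tcp_rot"]),s["joints"])
w=camera_info("wrist");im=read_camera("wrist");cv2.imwrite("pics/w6.png",im)
print([proj(w,p) for p in((487,358,8),(530,357,8),(523,206,8),(480,207,8))])
m=((im.min(2)>150)*255).astype(np.uint8)
for c in cv2.findContours(m,0,2)[0]:
    if cv2.contourArea(c)>300:
        r=cv2.minAreaRect(c);b=np.array([plane(w,p,z=8) for p in cv2.boxPoints(r)]);print(r);print(b,b.mean(0),np.linalg.norm(b-np.roll(b,-1,0),axis=1))
```

```text
17.2 [504.  281.9 218.5] [-179.9    0.1   87.4] [ 0.4  0.4  1.7 -0.   1.1  0.4]
[array([307.2, 109.2]), array([345.8, 108.3]), array([343.6, 234.7]), array([309. , 235.4])]
((387.7615661621094, 339.2922668457031), (36.39790725708008, 22.715801239013672), 74.74488067626953)
[[557.5  73.5   8. ]
 [587.   81.6   8. ]
 [601.1  24.1   8. ]
 [570.6  15.3   8. ]] [579.1  48.6   8. ] [30.6 59.3 31.7 59.7]
((327.0, 170.5), (125.0, 40.0), 90.0)
[[486.9 359.3   8. ]
 [531.4 357.3   8. ]
 [527.3 208.1   8. ]
 [477.7 210.3   8. ]] [505.8 283.8   8. ] [ 44.6 149.2  49.6 149.3]
((465.85003662109375, 132.45001220703125), (63.24554443359375, 51.54512405395508), 18.434947967529297)
[[622.9 310.    8. ]
 [638.6 362.9   8. ]
 [707.  338.4   8. ]
 [693.8 283.5   8. ]] [665.6 323.7   8. ] [55.3 72.6 56.4 75.7]
((360.2705383300781, 29.975406646728516), (39.11143493652344, 173.46646118164062), 84.80557250976562)
[[456.2 450.3   8. ]
 [634.4 456.5   8. ]
 [640.1 419.7   8. ]
 [456.6 412.9   8. ]] [546.8 434.9   8. ] [178.3  37.2 183.7  37.4]
```

View pics/w6.png

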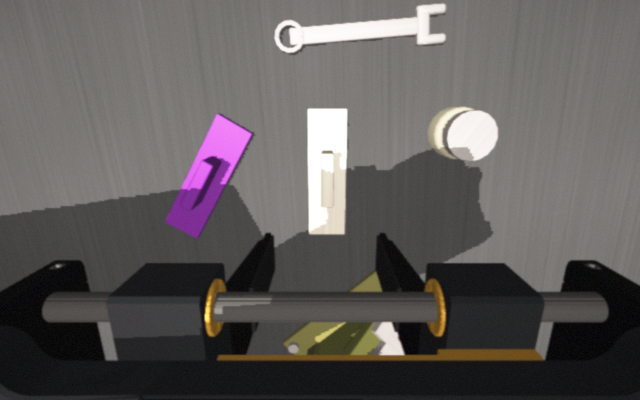

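The last view shows the guard at columns 307–347, rows 108–233, square to the image, with the purple decoy and jar clear of the fingers. Now I'll descend.

Call:
move_arm([
  [[0.1,0.1,-3],[0,0,0],0.5],
  [[0,0,-4],[0,0,0],0.5],
  [[0,0,-4],[0,0,0],0.5],
  [[0,0,-4],[0,0,0],0.5],
  [[0,0,-2],[0,0,0],0.5],
  [[0,0,0],[0,0,0],0.5],
  [[0,0,0],[0,0,0],0.5],
])

```text
t: 17.95
eef_pos: [506.3, 282.1, 51.0]
tcp_rot: [3.141, -0.0, 1.522]
ft_force: [-0.1, 0.0, 0.1]
opening: 0.498
grip_force: 0.0
```

Run:
```python
from h import *
s=state();print(s["t"],s["eef_pos"],np.degrees(s["tcp_rot"]))
w=camera_info("wrist");im=read_camera("wrist");cv2.imwrite("pics/w7.png",im)
g=im[:,:,0].astype(int)
x=int(proj(w,(487+22,320,8))[0]);print(g[::1,x][:200:4],x); 
for c in(x-8,x+8):
  v=g[:,c];print(c,[ (r,plane(w,(c,r+.5),z=8)[1].round(1)) for r in range(0,260) if (v[r]-130)*(v[r+1]-130)<0])
```

```text
17.95 [506.33895813 282.14471506  51.02635447] [ 1.79953814e+02 -2.28506249e-02  8.72103521e+01]
[116 113 116 116 118 116 116 118 116 117 117 119 121 118 119 119 119 120
 120 120 120 120 118 118 119 119 117 121 187 255 255 255 255 255 255 255
 255 255 255 255 255 255 255 255 255 255 151 115 117 213] 326
318 [(184, np.float64(311.1)), (194, np.float64(304.3))]
334 [(111, np.float64(357.5)), (188, np.float64(307.9))]
```

Call:
move_arm([
  [[-0.05,0.05,-2],[0,0,0],0.4],
  [[0,0,-1.4],[0,0,0],0.4],
  [[0,0,-0.5],[0,0,0],0.4],
  [[0,0,0],[0,0,0],0.4],
  [[0,0,0],[0,0,0],0],
  [[0,0,0],[0,0,0],0],
  [[0,0,0],[0,0,0],0],
  [[0,0,0],[0,0,0],0],
  [[0,0,0],[0,0,0],0],
  [[0,0,0],[0,0,0],0],
])

```text
t: 19.0
eef_pos: [505.4, 283.4, 11.4]
tcp_rot: [3.141, -0.0, 1.523]
ft_force: [-0.6, 0.6, 5.3]
opening: 0.148
grip_force: 30.0
```

Run:
```python
from h import *
np.set_printoptions(precision=3,suppress=True)
s=state();p=s["eef_pos"];print(s["t"],p,np.degrees(s["tcp_rot"]))
rv=Rn.from_matrix(Rt@R().T).as_rotvec(degrees=True);print("rv",rv,np.linalg.norm(rv))
T=S+n*(12+p[2]+70);print("hover 70 over face",T,(T-p)/10)
```

```text
19.0 [505.396 283.442  11.448] [179.957  -0.024  87.288]
rv [-10.284  31.187  40.728] 52.31756800991308
hover 70 over face [619.705  39.626 156.775] [ 11.431 -24.382  14.533]
```

Call:
move_arm([
  [[0,0,1],[0,0,0],0],
  [[0,0,3],[0,0,0],0],
  [[0,0,4],[0,0,0],0],
  [[0,0,4],[0,0,0],0],
  [[0,0,4],[0,0,0],0],
  [[0,0,4],[0,0,0],0],
])

```text
t: 19.6
eef_pos: [504.5, 283.1, 213.1]
tcp_rot: [-3.141, 0.0, 1.523]
ft_force: [0.5, 0.4, -3.2]
opening: 0.146
grip_force: 30.0
```

Call:
move_arm([
  [[1.4,-3.1,0],[-1.29,3.9,5.09],0],
  [[1.4,-3.1,0],[-1.29,3.9,5.09],0],
  [[1.4,-3.1,0],[-1.29,3.9,5.09],0],
  [[1.4,-3.1,0],[-1.28,3.9,5.09],0],
  [[1.4,-3.0,0],[-1.28,3.9,5.09],0],
  [[1.4,-3.0,0],[-1.28,3.9,5.09],0],
  [[1.5,-3.0,0],[-1.28,3.9,5.09],0],
  [[1.5,-3.0,0],[-1.29,3.89,5.1],0],
  [[0,0,-2.5],[0,0,0],0],
  [[0,0,0],[0,0,0],0],
])

```text
t: 20.6
eef_pos: [618.1, 38.9, 183.1]
tcp_rot: [-2.577, -0.003, 2.253]
ft_force: [0.1, -0.2, -2.6]
opening: 0.145
grip_force: 30.0
```

Call:
move_arm([
  [[0,0,-1.5],[0,0,0],0],
  [[0,0,-1.3],[0,0,0],0],
  [[0,0,0],[0,0,0],0],
  [[0,0,0],[0,0,0],0],
])

```text
t: 21.0
eef_pos: [619.1, 39.7, 158.3]
tcp_rot: [-2.581, 0.0, 2.254]
ft_force: [-0.4, -0.1, -1.7]
opening: 0.143
grip_force: 30.0
```

Run:
```python
from h import *
np.set_printoptions(precision=3,suppress=True)
s=state();print(s["t"],s["opening"],s["grip_force"]);print(Rn.from_matrix(Rt@R().T).as_rotvec(degrees=True));print(rel(11.4))
w=camera_info("wrist");im=read_camera("wrist");cv2.imwrite("pics/w8.png",im)
g=im[:,:,0].astype(int)
u=s["eef_pos"]+R()[:,2]*3.4   # plate top plane point
for dx in(-14,12):
  q=proj(w,u-75*yp+dx*xs);c=int(round(q[0]));v=g[:,c];print("pred guard end",q,"col",v[int(q[1])-15:int(q[1])+12])
q=proj(w,S-76*yp+32*n);print("pred hook top",q,g[int(q[1])-14:int(q[1])+14,int(q[0])])
```

```text
21.0 0.14299692572834252 29.999636113643646
[ 0.035 -0.022 -0.031]
[ 1.2 -0.4 83.1]
pred guard end [353.143 114.35 ] col [ 50  56  53  49  52  50  52  54  53  51  50  52  52  52  51  70 103 129
 155 171 170 171 172 174 174 173 170]
pred guard end [302.275 114.318] col [ 55  54  55  55  53  56  55  53  54  52  53  55  52  52  52  70 105 130
 160 175 181 179 177 180 180 180 179]
pred hook top [327.302 111.23 ] [ 52  53  53  51  53  52  52  50  33  22  21  20  19  18  17  14  11  19
  58 118 160 178 178 180 180 180 178 180]
```

Call:
move_arm([
  [[-0.38,-0.32,-0.98],[0,0,0],0],
  [[-0.45,-0.37,-0.93],[0,0,0],0],
  [[-0.45,-0.37,-0.93],[0,0,0],0],
  [[-0.45,-0.37,-0.93],[0,0,0],0],
  [[0,0,0],[0,0,0],0],
  [[0,0,0],[0,0,0],0],
])

```text
t: 21.65
eef_pos: [601.9, 24.9, 120.3]
tcp_rot: [-2.581, 0.0, 2.254]
ft_force: [-0.5, -0.3, -2.8]
opening: 0.148
grip_force: 30.0
```

Run:
```python
from h import *
s=state();print(s["t"],rel(11.4),s["ft_force"]@np.c_[xs,yp,n])
w=camera_info("wrist");im=read_camera("wrist");cv2.imwrite("pics/w9.png",im)
g=im[:,:,0].astype(int)
for dx in(-14,0,12):
  q=proj(w,s["eef_pos"]+R()[:,2]*3.4-75*yp+dx*xs);h=proj(w,S-76*yp+32*n+dx*xs);c=int(round(q[0]));r=int(q[1]);print(q,h,r-25,g[r-25:r+10,c])
```

```text
21.65 [ 0.2  0.2 38.8] [-1.01141284 -0.12561515 -2.65798314]
[353.02928368 114.37692381] [351.28738216 111.49543729] 89 [ 52  49  48  50  48  50  52  52  50  52  50  52  49  54  51  51  51  53
  47  48  51  51  50  48  52  53  75 120 152 167 170 169 166 168 169]
[325.64131714 114.37275172] [325.99140098 111.4916855 ] 89 [ 50  52  52  50  50  50  51  48  52  52  51  51  53  48  45  29  24  17
  17  20  16  17   7  13  16  20  60 116 159 174 176 177 176 176 176]
[302.16758201 114.36917589] [304.31055154 111.48846989] 89 [ 51  52  50  49  50  49  51  52  53  52  50  51  51  52  52  48  53  51
  52  53  50  49  53  50  53  52  75 119 159 172 175 177 175 175 172]
```

Call:
move_arm([
  [[-0.16,-0.06,-0.25],[0,0,0],0],
  [[-0.12,-0.1,-0.25],[0,0,0],0],
  [[-0.12,-0.1,-0.25],[0,0,0],0],
  [[-0.08,-0.07,-0.17],[0,0,0],0],
  [[0,0,0],[0,0,0],0],
])

```text
t: 22.2
eef_pos: [596.9, 21.6, 110.9]
tcp_rot: [-2.581, 0.0, 2.254]
ft_force: [-0.3, -0.2, -1.8]
opening: 0.142
grip_force: 30.0
```

Run:
```python
from h import *
s=state();print(s["t"],rel(11.4),s["ft_force"]@np.c_[xs,yp,n])
```

```text
22.2 [ 0.3 -0.4 27.7] [-0.64128641  0.02990075 -1.68456115]
```

Call:
move_arm([
  [[-0.08,-0.07,-0.17],[0,0,0],0],
  [[-0.08,-0.07,-0.17],[0,0,0],0],
  [[-0.08,-0.07,-0.17],[0,0,0],0],
  [[0,0,0],[0,0,0],0],
])

```text
t: 22.6
eef_pos: [594.7, 19.6, 106.0]
tcp_rot: [-2.581, 0.0, 2.254]
ft_force: [-0.2, 0.4, -1.6]
opening: 0.147
grip_force: 30.0
```

Run:
```python
from h import *
s=state();print(s["t"],rel(11.4),s["ft_force"]@np.c_[xs,yp,n],s["moment"]@np.c_[xs,yp,n])
```

```text
22.6 [ 0.2 -0.3 22. ] [-0.93755187 -0.40772405 -1.35696701] [ 0.06071269  0.7190218  -0.03956845]
```

Call:
move_arm([
  [[-0.08,-0.07,-0.17],[0,0,0],0],
  [[-0.08,-0.07,-0.17],[0,0,0],0],
  [[0,0,0],[0,0,0],0],
])

```text
t: 22.9
eef_pos: [592.8, 18.2, 102.3]
tcp_rot: [-2.581, -0.0, 2.254]
ft_force: [0.5, 0.6, -2.1]
opening: 0.143
grip_force: 30.0
```

Call:
move_arm([
  [[-0.08,-0.07,-0.17],[0,0,0],0],
  [[-0.04,-0.03,-0.09],[0,0,0],0],
  [[0,0,0],[0,0,0],0],
])

```text
t: 23.2
eef_pos: [591.6, 17.2, 99.8]
tcp_rot: [-2.58, -0.0, 2.254]
ft_force: [0.8, -0.1, -1.8]
opening: 0.145
grip_force: 30.0
```

Run:
```python
from h import *
s=state();print(s["t"],rel(11.4),s["ft_force"]@np.c_[xs,yp,n],s["moment"]@np.c_[xs,yp,n])
```

```text
23.2 [ 0.2 -0.3 14.7] [-1.42080817  0.57601631 -1.21046881] [ 0.04172224  0.74038695 -0.01470987]
```

Run:
```python
from h import *
np.set_printoptions(precision=2,suppress=True)
i2=np.load("w2.npy",allow_pickle=True).item();T=np.array(i2["cam_to_world"]);E2=np.array([644.113,60.369,231.623])
def mk(e): 
    Q=T.copy();Q[:3,3]+=np.array(e)-E2; return {"K":i2["K"],"cam_to_world":Q}
I={2:i2,3:mk([655.5,10.4,172.5]),4:mk([588.96,72.87,151.19])}
g2=cv2.imread("pics/w2.png")[:,:,1].astype(float)
g3=cv2.imread("pics/w3.png")[:,:,1].astype(float);g4=cv2.imread("pics/w4.png")[:,:,1].astype(float)
def cross(v,th): 
    k=[k for k in range(len(v)-1) if v[k]>=th>v[k+1]][0]; return k+(v[k]-th)/(v[k]-v[k+1])
r2=120+cross(g2[120:145,338],100); r3=60+(cross(g3[30:80,318],95)+30+.5)/2.8-.5
print("w4 col",g4[125:160,125]); r4=60+120+cross(g4[120:160,125],95)
print(r2,r3,r4)
def show(nm,l):
    P,e=tri([ray(I[k],uv) for k,uv in l]);d=P-S;print(nm,d@xs,d@yp,d@n,e)
show("end",[(2,(338,r2)),(3,(326.1,r3)),(4,(325.3,r4))]); show("end34",[(3,(326.1,r3)),(4,(325.3,r4))]); show("end23",[(2,(338,r2)),(3,(326.1,r3))])
# bolts: dark blobs
def blobs(g,f):
    m=((g<110)*255).astype(np.uint8); n_,l,st,c=cv2.connectedComponentsWithStats(m); return [(st[k,4],f(c[k])) for k in range(1,n_)]
b3=[b for a,b in blobs(g3,lambda c:((c[0]+.5)/3-.5+220,(c[1]+.5)/2.8-.5+60)) if 1200<a<2600]
b4=[b for a,b in blobs(g4,lambda c:(c[0]+200,c[1]+60)) if 120<a<400]
b2=[b for a,b in blobs(g2,lambda c:tuple(c)) if 80<a<250]
for b in (b2,b3,b4): print(np.array(b))
```

```text
w4 col [170. 166. 166. 168. 167. 165. 165. 166. 166. 165. 167. 166. 153. 108.
  55.  34.  32.  31.  32.  34.  56.  86.  95.  90.  98.  94.  91.  93.
  94.  95.  91.  90.  88.  91.  93.]
131.81967213114754 78.03174603174602 198.24528301886792
end -0.2832521629407973 -54.77537137804966 9.03004986011056 [0.2, 0.1, 0.2]
end34 -0.33691549349934385 -54.71520383519488 9.053023095552845 [0.2, 0.2]
end23 -0.1980842829986441 -54.80808666857004 7.9127307458905065 [0.0, 0.0]
[[277.4  126.65]
 [398.82 126.68]
 [279.01 166.67]
 [396.41 166.62]
 [394.16 204.08]
 [198.   252.43]]
[[247.57  70.4 ]
 [403.9   70.25]
 [400.56 123.71]
 [250.94 123.91]
 [254.08 172.84]
 [397.54 172.86]
 [394.63 218.05]]
[[247.36 192.3 ]
 [402.46 192.43]
 [250.57 240.12]
 [399.07 240.38]]
```

Call:
move_arm([
  [[-0.04,-0.03,-0.08],[0,0,0],0],
  [[0,0,0],[0,0,0],0],
])

```text
t: 23.4
eef_pos: [591.4, 16.9, 99.1]
tcp_rot: [-2.581, 0.0, 2.254]
ft_force: [0.1, 0.5, -1.3]
opening: 0.15
grip_force: 30.0
```

Call:
move_arm([
  [[-0.04,-0.03,-0.08],[0,0,0],0],
  [[0,0,0],[0,0,0],0],
])

```text
t: 23.6
eef_pos: [591.0, 16.6, 98.4]
tcp_rot: [-2.581, 0.0, 2.254]
ft_force: [0.7, 0.7, -1.4]
opening: 0.143
grip_force: 30.0
```

Run:
```python
from h import *
s=state();print(s["t"],rel(11.4),s["ft_force"]@np.c_[xs,yp,n],s["moment"]@np.c_[xs,yp,n])
# side camera: look at the -y hook and guard end numerically
c=camera_info("side");im=read_camera("side");cv2.imwrite("pics/s9.png",im)
a=cv2.imread("pics/side0.png")
for nm,P in(("under end low",s["eef_pos"]+R()[:,2]*11.4-75*yp-22*xs),("under end high",s["eef_pos"]+R()[:,2]*11.4-75*yp+22*xs),("top low",s["eef_pos"]+R()[:,2]*3.4-75*yp-22*xs),("hook base",S+9*n-76*yp),("hook top",S+29*n-76*yp),("slotend",S+9*n-55*yp)): print(nm,proj(c,P).round(1))
for im_ in(a,im):
  g=im_[190:222,290:326].max(2); print("\n".join("".join("%4d"%v for v in r[::1]) for r in g[::2]))
```

```text
23.6 [ 0.1 -0.3 13.1] [-1.5631824  -0.07130368 -0.66238598] [ 0.0175239   0.75482488 -0.09817142]
under end low [298.8 210.9]
under end high [314.5 201.1]
top low [296.9 208.6]
hook base [307.6 207.4]
hook top [302.8 201.6]
slotend [306.5 202.6]
 166 128 114 123 183 193 195 195 196 196 197 190 174 133  82 129 186 196 197 198 198 196 197 198 196 196 197 196 197 198 199 199 198 199 193 145
 160 127 114 115 161 189 194 196 195 196 197 196 183 169 104  90 180 195 196 197 198 197 197 198 196 196 196 196 196 198 198 199 198 197 192 187
 192 149 117 113 148 188 194 196 196 196 197 197 188 174 135  84 131 186 196 197 198 197 197 197 198 196 197 197 197 197 198 198 198 198 199 199
 193 159 123 111 119 183 195 196 196 195 197 198 195 179 164  99  94 180 195 196 197 197 196 197 198 197 196 196 196 196 197 197 198 197 197 197
 197 192 144 115 113 156 190 196 197 196 196 198 198 188 172 114  70 129 186 195 196 197 196 196 196 197 196 196 194 182 172 158 175 194 197 198
 198 195 150 116 113 138 188 196 197 196 195 195 192 161 121  73  43  60 134 184 195 197 197 196 195 194 182 168 160 153 151 148 
[... 3085 characters left out ...]
 170 166 162 158 156 155 154 143 105  58  37  38  50  72  97 105 111 113 114 115 110 108 105 104 103 102 103 102 103 103
 167 167 167 168 165 161 158 158 159 158 157 153 142 130 119 106  93 103 110 112 113 113 114 110 107 104 103 103 103 103 103 103 102 102 101 109
 167 166 164 155 155 157 157 155 153 144 131 122 115 113 112 113 113 113 114 115 110 106 103 103 102 103 103 102 102 104 103  99  99 101 105 116
 167 168 167 156 146 148 141 126 118 114 113 113 113 113 113 115 114 108 105 104 103 103 103 103 102 103 105 104 110 111 113 103 102 104 116 118
 168 167 166 159 146 140 120 114 113 113 113 113 115 111 108 105 103 102 102 102 102 103 102 103  98 103 103 105 106 106 105 103 104 113 118 119
```

Call:
move_arm([
  [[-0.04,-0.03,-0.08],[0,0,0],0],
  [[0,0,0],[0,0,0],0],
])

```text
t: 23.85
eef_pos: [590.6, 16.3, 97.6]
tcp_rot: [-2.581, 0.0, 2.254]
ft_force: [0.8, 0.6, -1.6]
opening: 0.147
grip_force: 30.0
```

Call:
move_arm([
  [[-0.04,-0.03,-0.08],[0,0,0],0],
  [[0,0,0],[0,0,0],0],
])

```text
t: 24.05
eef_pos: [590.2, 16.0, 96.8]
tcp_rot: [-2.581, 0.0, 2.254]
ft_force: [0.0, 0.7, -1.0]
opening: 0.148
grip_force: 30.0
```

Run:
```python
from h import *
s=state();print(s["t"],rel(11.4),s["ft_force"]@np.c_[xs,yp,n],s["moment"]@np.c_[xs,yp,n])
```

```text
24.05 [ 0.1 -0.3 11.2] [-0.93475715 -0.53928491 -0.63908935] [-0.00341569  0.68819798 -0.0094243 ]
```

Call:
move_arm([
  [[-0.04,-0.03,-0.08],[0,0,0],0],
  [[0,0,0],[0,0,0],0],
])

```text
t: 24.25
eef_pos: [589.6, 15.6, 95.8]
tcp_rot: [-2.58, -0.0, 2.254]
ft_force: [-0.3, 1.2, -2.1]
opening: 0.144
grip_force: 30.0
```

Call:
move_arm([
  [[-0.04,-0.03,-0.08],[0,0,0],0],
  [[0,0,0],[0,0,0],0],
])

```text
t: 24.45
eef_pos: [589.4, 15.4, 95.2]
tcp_rot: [-2.581, 0.0, 2.254]
ft_force: [0.0, 0.3, -2.7]
opening: 0.144
grip_force: 30.0
```

Run:
```python
from h import *
s=state();print(s["t"],rel(11.4),s["ft_force"]@np.c_[xs,yp,n],s["moment"]@np.c_[xs,yp,n])
```

```text
24.45 [ 0.2 -0.3  9.3] [-1.58285485 -0.17849985 -2.15030361] [ 0.03470506  0.64668522 -0.02705609]
```

Run:
```python
from h import *
im=read_camera("side");cv2.imwrite("pics/s10.png",im);t=read_camera("top");cv2.imwrite("pics/t10.png",t)
for f in("side0","s9","s10"):
  g=cv2.imread(f"pics/{f}.png").max(2)[196:220,294:322].astype(float);m=g<75
  y,x=np.nonzero(m);w=75-g[m];print(f,m.sum(),np.average(x,weights=w)+294,np.average(y,weights=w)+196)
  print(g[2:12:2,4:28].astype(int))
c=camera_info("side")
print("hook_a",proj(c,S+76*yp+29*n),proj(c,S+76*yp+9*n))
for f in("side0","s9","s10"):
  g=cv2.imread(f"pics/{f}.png").max(2)[160:185,285:312].astype(float);m=g<75;y,x=np.nonzero(m);print(f,m.sum(),x.mean()+285,y.mean()+160)
```

```text
side0 112 306.33800434887655 206.32133365547233
[[197 196 196 198 198 188 172 114  70 129 186 195 196 197 196 196 196 197
  196 196 194 182 172 158]
 [197 196 195 195 192 161 121  73  43  60 134 184 195 197 197 196 195 194
  182 168 160 153 151 148]
 [194 190 161 119  79  49  34  31  30  31  42  94 164 191 194 183 169 160
  154 152 149 150 148 125]
 [152  88  46  35  30  31  31  30  30  31  30  34  68 126 148 152 152 150
  150 150 146 141 135 109]
 [187 143  80  39  31  30  31  30  31  30  31  30  31  37  65 110 143 146
  140 138 136 136 135 134]]
s9 112 306.5695453322572 206.8006456820016
[[196 197 199 198 197 198 199 198 193 193 196 199 200 197 196 178 169 168
  167 167 166 163 159 158]
 [197 197 198 199 197 192 164 134  98  95 147 186 191 187 186 188 175 168
  162 158 156 155 155 153]
 [196 193 190 163 133  95  57  38  35  35  44  97 174 167 168 164 159 156
  156 155 153 153 152 141]
 [175 117  73  48  37  36  34  34  35  34  34  38  74 117 147 154 155 153
  153 152 142 129 121 115]
 [184 142  79  41  35  35  33  36  34  34  36  35  34  40  67 113 144 142
  129 121 115 113 113 113]]
s10 113 306.4013970983342 206.41187533584093
[[197 196 198 198 198 198 199 194 169 186 195 197 199 199 198 187 172 168
  167 167 167 162 159 159]
 [197 196 197 197 191 163 133  97  60  74 134 185 197 200 196 191 180 170
  162 157 156 155 155 153]
 [194 190 161 120  78  49  38  35  34  36  43  91 158 179 181 174 160 158
  157 155 153 153 152 141]
 [151  87  47  36  35  35  35  35  34  36  35  38  67 127 149 155 155 153
  153 153 142 129 121 115]
 [183 143  82  42  36  35  34  36  36  36  35  36  36  41  68 113 145 142
  130 121 115 113 113 113]]
hook_a [296.03223378 170.04900994] [300.39045821 175.50332861]
side0 63 297.6825396825397 171.88888888888889
s9 188 292.0 171.5
s10 203 292.23645320197045 171.6256157635468
```

The side image shows hook_b bent outward earlier and sprung back now, so the guard has passed that barb. I'll press gently to seat it and check both ends.

Call:
move_arm([
  [[-0.04,-0.03,-0.08],[0,0,0],0],
  [[0,0,0],[0,0,0],0],
])

```text
t: 24.75
eef_pos: [589.4, 15.3, 95.0]
tcp_rot: [-2.582, 0.001, 2.254]
ft_force: [2.8, 1.9, 3.7]
opening: 0.148
grip_force: 30.0
```

Call:
move_arm([
  [[-0.04,-0.03,-0.08],[0,0,0],0],
  [[0,0,0],[0,0,0],0],
  [[0,0,0],[0,0,0],0],
])

```text
t: 25.05
eef_pos: [589.4, 15.3, 95.1]
tcp_rot: [-2.583, 0.002, 2.254]
ft_force: [3.6, 4.4, 11.3]
opening: 0.147
grip_force: 30.0
```

Run:
```python
from h import *
s=state();print(s["t"],rel(11.4),s["ft_force"]@np.c_[xs,yp,n],s["moment"]@np.c_[xs,yp,n])
im=read_camera("side");cv2.imwrite("pics/s11.png",im)
for f in("side0","s9","s10","s11"):
  g=cv2.imread(f"pics/{f}.png").max(2);print(f);print(g[166:178:2,288:312])
```

```text
25.05 [ 0.1 -0.2  9.1] [ 1.24483947 -1.12590453 12.52745887] [-0.56042132  0.06035124  0.03093062]
side0
[[124 123 124 125 125 125 124 124 123 123 120 111 119 123 125 126 146 190
  225 231 234 236 237 234]
 [125 125 125 125 124 123 122 119 101  81  63  49  60  93 124 171 231 244
  246 247 246 246 244 232]
 [125 124 124 124 119  99  74  55  45  41  41  40  41  49 106 178 213 237
  243 243 231 216 205 196]
 [124 125 124 122  93  56  40  39  40  39  37  35  32  30  36  67 126 170
  193 201 196 194 193 193]
 [127 126 126 126 124  93  56  38  33  31  30  29  37  68 122 168 183 194
  196 194 194 194 194 194]
 [127 128 127 128 127 125 117  86  50  49  79 124 172 187 193 194 195 197
  197 196 195 194 194 194]]
s9
[[ 58  37  32  33  31  34  66 120 143 142 122 106 137 147 149 151 171 217
  251 255 255 255 255 255]
 [137  92  48  33  32  34  34  57  84  77  61  58  77 114 155 204 246 255
  255 255 255 255 255 255]
 [149 143 106  56  34  32  33  33  31  43  66 110 177 228 242 251 254 255
  249 255 255 242 231 223]
 [147 151 161 136  82  43  33  33  33  35 122 229 246 249 252 253 251 248
  236 23
[... 743 characters left out ...]
6 156 189 194 180 115  52  34  33  33  65 144 185 195 197 197
  197 199 184 184 184 171]]
s11
[[ 56  46  38  34  32  34  60 107 140 146 143 134 142 147 149 151 171 217
  251 255 255 255 255 255]
 [134  92  48  34  32  33  32  45  89  93  78  62  75 113 148 197 255 255
  255 255 255 255 255 255]
 [149 145 117  65  36  33  33  33  31  33  47  52  53  78 158 227 252 254
  253 255 253 242 231 223]
 [144 149 146 126  79  42  33  34  31  31  37  90 175 229 249 252 253 254
  255 236 224 221 220 220]
 [111 142 154 179 180 143  82  41  33  32  45 117 193 213 221 244 247 226
  216 202 216 220 220 218]
 [ 50  72 115 156 190 194 183 117  53  33  33  36  65 143 184 195 197 197
  197 199 185 185 184 171]]
```

Face contact came at 12.5 N, at the height triangulated for the face, and hook_a has also sprung back. I'll press 1 mm more, relieve it, release and retreat.

Call:
move_arm([
  [[-0.04,-0.03,-0.08],[0,0,0],0],
  [[0,0,0],[0,0,0],0],
  [[0.06,0.05,0.13],[0,0,0],0],
  [[0.03,0.03,0.08],[0,0,0],0],
  [[0,0,0],[0,0,0],0],
  [[0,0,0],[0,0,0],0.4],
  [[0,0,0],[0,0,0],0.4],
  [[0,0,0],[0,0,0],0.4],
  [[0,0,0],[0,0,0],0.4],
  [[0,0,0],[0,0,0],0.4],
])

```text
t: 26.1
eef_pos: [589.1, 15.3, 94.9]
tcp_rot: [-2.581, 0.0, 2.254]
ft_force: [-0.0, -0.3, -0.1]
opening: 0.396
grip_force: 0.0
```

Call:
move_arm([
  [[0.4,0.3,0.8],[0,0,0],0.4],
  [[1.2,1,2.5],[0,0,0],0.4],
  [[1.6,1.3,3.4],[0,0,0],0.4],
  [[1.6,1.3,3.4],[0,0,0],0.4],
  [[0,0,0],[0,0,0],0.4],
  [[0,0,0],[0,0,0],0.4],
])

```text
t: 26.7
eef_pos: [637.3, 54.7, 196.6]
tcp_rot: [-2.582, 0.001, 2.254]
ft_force: [-0.9, 0.2, -0.8]
opening: 0.401
grip_force: 0.0
```

Run:
```python
from h import *
s=state();print(s["t"],rel(11.4),s["ft_force"],s["opening"])
w=camera_info("wrist");im=read_camera("wrist");cv2.imwrite("pics/w12.png",im);g=im[:,:,1].astype(int)
P=S+9.1*n
for nm,d in(("under",0),("plate top",8)):
  print(nm,[proj(w,P+d*n+y*yp+x*xs).round(1).tolist() for y,x in((-75,-22),(-75,22),(0,-22),(0,22))])
r=int(proj(w,P+8*n-50*yp)[1]);print("row",r,g[r,270:385])
q=proj(w,P+8*n-75*yp+16*xs);c=int(round(q[0]));r=int(q[1]);print("col",c,r-12,g[r-12:r+14,c])
m=((g>0)*0).astype(np.uint8)
im=read_camera("side");cv2.imwrite("pics/s12.png",im)
for f in("side0","s12"):
  a=cv2.imread(f"pics/{f}.png").max(2)[196:220,294:322].astype(float);m=a<75;y,x=np.nonzero(m);ww=75-a[m];print(f,m.sum(),np.average(x,weights=ww)+294,np.average(y,weights=ww)+196)
  print(cv2.imread(f"pics/{f}.png").max(2)[166:178:2,288:312])
```

```text
26.7 [  1.5  -0.6 128.1] [-0.92593036  0.19576472 -0.76608672] 0.40133521146452983
under [[351.8, 111.2], [301.9, 111.2], [350.0, 193.5], [303.4, 193.5]]
plate top [[352.6, 111.4], [301.3, 111.4], [350.6, 195.7], [302.9, 195.7]]
row 140 [168 164 162 158 156 157 160 160 163 158 162 159 163 164 160 161 154 156
 155 158 160 158 156 158 157 155 152 154 153 156 158 167 193 205 207 205
 206 207 206 206 208 208 205 202 200 202 200 201 201 201 200 201 204 205
 203 205 206 205 204 202 199 202 201 203 205 205 203 202 197 200 201 200
 201 201 200 202 200 200 200 202 192 165 149 156 159 148 109  75  69  69
  71  72  81 117 144 154 157 157 158 159 159 158 157 159 154 154 151 154
 157 155 152 152 151 152 153]
col 308 99 [ 95  98 100 100  97  98 100 102  98  97  99  96 113 163 196 204 205 204
 206 204 203 204 205 205 204 205]
side0 112 306.33800434887655 206.32133365547233
[[124 123 124 125 125 125 124 124 123 123 120 111 119 123 125 126 146 190
  225 231 234 236 237 234]
 [125 125 125 125 124 123 122 119 101  81  63  49  60  93 124 171 231 244
  246 247 246 246 244 232]
 [125 124 124 124 119  99  
[... 329 characters left out ...]
 187 193 194 195 197
  197 196 195 194 194 194]]
s12 113 306.4109661964333 206.40803832845356
[[146 146 146 148 148 148 147 147 146 146 142 133 141 146 148 149 170 215
  250 255 255 255 255 255]
 [147 148 147 147 147 146 145 141 121  98  78  61  75 112 147 196 255 255
  255 255 255 255 255 255]
 [148 147 146 146 141 120  94  77  59  52  52  52  52  78 157 226 251 253
  252 254 252 241 230 222]
 [147 149 148 154 146 180 229 245 190 109  75 122 177 228 248 251 252 253
  255 235 222 220 219 219]
 [149 149 164 220 217 216 218 223 224 219 230 250 252 251 251 251 252 252
  251 245 226 220 219 219]
 [150 151 152 163 189 195 196 197 197 197 222 240 251 251 250 251 251 252
  253 255 230 220 219 220]]
```

```bash
python3 -c "
from cell import *
print(env.job_done())"
```

```text
the job is handed in; nothing more can be done
None
```

The job is handed in. By my measurements the gap was checked end to end at 2.5 cm/s, the probe is home in its stand, and the guard is seated with both hooks sprung back; the hand-in returned no verdict.

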